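Load the blue-gripped sample carrier under the analyser head and shut the gate

TASK

Put the sample carrier with the blue grip on the analyser's track and slide it in under the overhanging head, beaker first, until it is fully home against the back stop; then swing the red gate shut behind it and let go. Keep the carrier upright, don't bump the head with the carrier or the robot, and don't disturb the yellow-gripped carrier or the other things on the bench.

Things in the scene. Friction and masses are not known exactly. Their poses are not given: they have to be found in the camera images.
- blue_carrier: Carrier to load, 0.3 kg, loose on the bench. White base 100 (x) x 60 (y) x 12 mm; origin: centre of its underside, z up. Fixed on it a clear beaker, 60 mm diameter, axis at x = +17, z = 12 to 140 mm, and an upright tab 20 (x) x 14 (y) mm at x = -42, y = 0, z = 12 to 95 mm (blue above 62). Most of the weight is in the tab
- blue_carrier_grip (a point): Point to hold on the blue tab: carrier (-42, 0, 80) mm, 15 mm below the tab's top. Axes as the carrier; pinch across y (14 mm wide). The beaker's wall is 29 mm away towards +x and rises 60 mm above this point: lean the hand back towards the carrier's -x by about 40 degrees
- yellow_carrier: An identical carrier with a yellow grip, to be left standing where it is on the bench
- analyser: Fixed cream instrument. Origin at bench level under the home place of a carrier; x points inwards along the track, z up. Track plate 8 mm thick from x = -180 mm inwards, 170 wide. Guides (tops at z = 20) leave a channel 66 mm wide from x = -75 to +50, flaring to 93 mm at x = -123. Two posts under the head at x = -10 to 12, |y| = 58 to 76
- track_mouth (a point): Point on top of the track plate at analyser (-120, 0, 8) mm, on the channel's centre line, axes as the analyser. A carrier set down with its origin here, x along the analyser's x, is still wholly in front of the head
- back_stop (a point): Centre of the upright stop face at the inner end of the channel, analyser (51, 0, 14) mm. A carrier that is home touches it with the +x end of its base: its origin is then at analyser (1, within 3, 8) mm
- head: The analyser's overhanging head (origin and axes as the analyser): box x = -42 to +140, y = -80 to +80, z = 168 to 243 mm. Its front lower edge lies right above the tab of a carrier that is home, 80 mm above the point to hold, so at the end of the slide the hand must lean back (outwards) by 35 to 45 degrees
- gate (a joint): Angle of the red gate about its upright hinge, rad: 0 shut (bar across the track in front of the tab of a carrier that is home, 5 mm clear of it), growing as it swings outwards (to -x), at most 2.15. Starts well open. Stays where it is left; light friction (about 0.5 N at the pin); stops at 0
- gate_pin (a point): Top centre of the gate's upright red pin, 16 mm diameter, 76 mm from the hinge axis; top at z = 72 mm above the bench, the pin free from z = 38 (top of the bar) to 72. At angle q it is at analyser (-62 - 76 sin q, 56 - 76 cos q) mm. Push it sideways with closed fingers, from its outer side
- gate_hinge (a point): Point on the gate's hinge axis at analyser (-62, +56, 72) mm
- blue_bottle: Blue plastic bottle with yellow cap, 60 mm diameter, 150 mm tall, loose bystander; origin at the centre of its underside
- amber_jar: Small amber jar, 40 mm diameter, 60 mm tall, loose bystander on the robot's side; origin at the centre of its underside
- jug: Clear plastic jug with a handle, 110 mm diameter, 140 mm tall, loose bystander; origin at the centre of its underside
- wash_bottle: White bottle with red cap, 66 mm diameter, 160 mm tall, loose bystander; origin at the centre of its underside
- tip_box: Orange divided box, 120 x 85 x 50 mm, loose bystander; origin at the centre of its underside
- dish: Small white dish, 90 mm diameter, 25 mm high, loose bystander; origin at the centre of its underside
Mind the look-alikes: they are no part of the job. Leave any pink or purple look-alike of the yellow_carrier alone. What is shaped like the blue_carrier but black or purple is not meant.

How it is judged:
On the way, in this order (a step that is already met when the one before it is completed fails the run):
1. The blue-gripped carrier is home under the head, with the gate still open (x of blue_carrier in the frame of analyser above -0.0045 m and z of blue_carrier in the frame of analyser below 0.011 m and angle between the x axis of blue_carrier and the x axis of analyser, either way round below 0.12 rad and value of joint gate above 0.8 rad and x of blue_carrier_grip in the frame of analyser below -0.03 m), for 0.2 s.
2. The gate is swung shut behind it (value of joint gate below 0.09 rad), for 0.2 s.
At the end, for the whole second after the job is handed in: The blue-gripped carrier stands upright and at rest on the track, beaker end inwards, home within 5 mm of the back stop, the red gate is shut (within 0.09 rad) and the yellow-gripped carrier still stands where it was (within 20 mm) (x of blue_carrier in the frame of analyser between -0.0055 and 0.004 m and y of blue_carrier in the frame of analyser between -0.006 and 0.006 m and z of blue_carrier in the frame of analyser below 0.011 m and angle between blue_carrier's own z axis and vertical below 0.06 rad and value of joint gate below 0.09 rad and linear speed of blue_carrier below 0.01 m/s and distance of yellow_carrier from where it was at the start of the episode below 0.02 m and angle between yellow_carrier's own z axis and vertical below 0.1 rad and x of blue_carrier_grip in the frame of analyser below -0.03 m); the robot touches nothing.
It fails at once if The head is bumped by the carrier (over 6 N) (contact force between blue_carrier and head above 6 N).
It fails at once if The head is bumped by the robot (over 6 N) (contact force between any of the arm, the fingers and head above 6 N).
It fails at once if The blue-gripped carrier is tipped more than 30 degrees (angle between blue_carrier's own z axis and vertical above 0.52 rad).
It fails at once if The yellow-gripped carrier is displaced by more than 20 mm (distance of yellow_carrier from where it was at the start of the episode above 0.02 m).
It fails at once if A bottle, the jar, the jug, the orange box or the dish is displaced by more than 20 mm (distance of any of blue_bottle, amber_jar, jug, wash_bottle, tip_box, dish from where it was at the start of the episode above 0.02 m).
It also fails if it takes over 64 s, if anything falls off the work surface, if the arm or the gripper's body presses on something with over 40 N, if the wrist force passes 120 N, or if a joint passes its speed limit or range.

ROBOT

A 7-joint arm with a two-finger parallel gripper is mounted at the origin on the work surface. World frame = base frame: x ahead of the robot, y to its left, z up, the work surface at z = 0. Lengths are in m, angles in rad, forces in N, time in s.
With the tool pointing down it reaches from about 0.35 to 0.9 m from the base axis. Payload 7.2 kg.
Tool frame: the origin (TCP) lies midway between the tips of the shut fingers; the grasp point (between the pads) lies 19 mm behind it; z points along the fingers, y is the direction in which the jaws open and shut (so a half turn about z gives the same grasp; the last joint's range is limited). The gripper opens to 88 mm and grips with 3 to 60 N. Pads are 20 mm wide; open, the fingers measure 115 mm over their backs; the gripper's body (75 mm by 178 mm) begins 61 mm behind the grasp point.
Start: joints at [-1.409, 0.411, -0.013, 1.596, 0.006, 1.134, -0.082], TCP at [0.142, 0.609, 0.223] pointing down, gripper open.
Joint ranges: [-2.95, 2.95], [-0.29, 1.99], [-1.47, 1.44], [0.14, 2.54], [-1.03, 4.17], [0.13, 1.85], [-2.86, 2.86]. Speed limits (rad/s): [2.39, 2.39, 3.01, 3.01, 3.14, 3.14, 3.14].

INTERFACE

Orientations are given as a rotation vector (axis times angle).
In Python, from workcell import env gives the robot as it stands.
- The arm moves only by the shell command python3 -m jog 'ROWS' [FORCE]. ROWS is JSON, a list of rows, each an object with "jaw": the gripper's target within -1 to 1 (shut at 1, half-way at 0, fully open at -1); "dp": the shift along the tool's x, y, z in units of 60 mm (1.0 is 60 mm), a list of three; "spin": the turn about the tool's z in units of 5 degrees (1.0 is 5 degrees). A call has 1 to 12 rows; each row shifts and turns the commanded pose from where the row before left it, along the tool's axes as they then stand; what a row does not reach is not made up. A row lasts 1/8 s, in which the tool goes at most 62.5 mm and 10.7 degrees, less where a joint would pass 70% of its speed; a pose out of reach is approached as far as the arm can. A call is refused whole if a number of a shift passes 1 or a number of a turn 1, either way. A call with a gripper value outside its range is refused whole. The fingers move at their own pace and stop on an object; FORCE is the grip in N (left out, the last holds). Time passes only in rows, so rows that do not move let the fingers close. It gives the time, the measured TCP pose, the force and the opening at its end, in the units of the state.
- env.state(): the state, without advancing time (a new reading comes with each control period).
- env.read_camera(name): name is "scene" or "top" or "wrist"; returns the picture (420x560x3 uint8, red, green, blue); there is no depth.
- env.camera_params(name): a dict with "fx", "fy", "cx", "cy" (pixels), "eye" and "rotation" of the camera in the world. Camera axes: x right, y down, z forward; pixel columns grow to the right and rows downward; lengths in m; the calibration is good to about 2 mm. A picture is of the moment at which its call begins: read the wrist's pose just before it. camera_params takes no time and is no camera call; for the wrist camera it gives the pose at the moment of the call.
- env.sign_off(): hands the job in, once; it reports no verdict.
Trained networks look in the newest picture that a camera, given by its name, has taken for a name from the list of things; names that differ only in an ending like _2 or _b are one class to them, and where a whole thing is asked for, a point or a joint stands for the part that bears it (a point fixed in the world has none). Each returns a list of dicts, best first, with "score" (0 to 1); they miss things now and then, are a little off and sometimes report something else, mostly with a low value. They report only what shows in the picture. A call takes as long as a camera call. They do not tell look-alikes from the thing itself.
- env.silhouettes(query, camera): "pixels" (420x560 bool, what is visible of it) and "bbox" ([centre column, centre row, width, height] in pixels, round what is visible of it).
- env.pinpoint(query, camera): "centre" ([column, row] in pixels: a listed point, or the origin of a listed thing).
The state is a dict: "time_s": time; "q": joint angles; "qvel": joint speeds; "joint_efforts": joint torques, N m; "tool_pos": TCP position; "eef_rot": TCP orientation; "contact_force": force on the tool from outside, world axes, zero at the start; "moment": the same for the moment, N m; "width": finger opening in m.
Only numpy, scipy, OpenCV 4.12 (cv2) and the standard library are available. Lean on these libraries where they do the work, as an engineer would, in place of code of your own. Each camera call takes 0.05 s, during which the arm holds its last target. There are 200 camera calls.

## Working session

There is one attempt and no reset: what is moved stays moved. The work goes in short steps, Python scripts to look and compute and a shell command to move; the robot and the scene stay as the last step left them, time stands still between calls to the robot, and variables do not carry over. Pictures are saved under pics/ and viewed, about 8 in all and at most 12, crops included, and the job is handed in when it is done.

```bash
mkdir -p pics; ls; python3 - <<'E'
from workcell import env
import cv2,numpy as np
s=env.state(); print({k:np.round(v,3).tolist() for k,v in s.items()})
for c in ("scene","top"):
    im=env.read_camera(c); cv2.imwrite(f"pics/{c}0.png",im[:,:,::-1])
    p=env.camera_params(c); print(c,{k:np.round(v,4).tolist() for k,v in p.items()})
    for n in ["blue_carrier","blue_carrier_grip","yellow_carrier","analyser","track_mouth","back_stop","gate_pin","gate_hinge","head","amber_jar","jug","wash_bottle","tip_box","dish","blue_bottle"]:
        print(n,[(round(d["score"],2),np.round(d["centre"]).tolist()) for d in env.pinpoint(n,c)])
E
```

```text
pics
{'time_s': 0.0, 'q': [-1.409, 0.412, -0.013, 1.597, 0.006, 1.134, -0.082], 'qvel': [0.001, -0.001, -0.001, -0.001, 0.0, 0.0, 0.002], 'joint_efforts': [0.0, -58.794, 0.642, -29.108, -0.054, 0.018, 0.0], 'tool_pos': [0.142, 0.608, 0.222], 'eef_rot': [-0.36, -3.121, 0.003], 'contact_force': [0.162, -0.579, -0.155], 'moment': [-0.056, -0.001, 0.008], 'width': 0.088}
scene {'fx': 385.6382, 'fy': 385.6382, 'cx': 280.9207, 'cy': 207.1255, 'eye': [1.0351, 0.5757, 0.8049], 'rotation': [-0.9164, -2.4879, 1.0457]}
blue_carrier [(0.84, [404.0, 231.0]), (0.81, [450.0, 293.0]), (0.72, [359.0, 251.0])]
blue_carrier_grip [(0.94, [377.0, 239.0]), (0.73, [395.0, 210.0])]
yellow_carrier [(0.98, [354.0, 322.0]), (0.84, [305.0, 364.0]), (0.82, [301.0, 295.0]), (0.3, [261.0, 189.0])]
analyser [(0.71, [257.0, 189.0])]
track_mouth [(0.73, [290.0, 204.0]), (0.7, [380.0, 237.0]), (0.37, [415.0, 362.0])]
back_stop [(0.81, [245.0, 177.0]), (0.74, [357.0, 250.0])]
gate_pin [(0.81, [282.0, 200.0]), (0.52, [264.0, 191.0])]
gate_hinge [(0.83, [263.0, 190.0])]
head []
amber_jar [(0.77, [336.0, 216.0]), (0.7, [2
[... 344 characters left out ...]
]}
blue_carrier [(0.92, [215.0, 242.0]), (0.79, [201.0, 288.0]), (0.72, [142.0, 263.0])]
blue_carrier_grip [(0.74, [198.0, 240.0]), (0.66, [204.0, 276.0]), (0.64, [148.0, 254.0]), (0.54, [326.0, 229.0]), (0.25, [231.0, 146.0])]
yellow_carrier [(0.7, [177.0, 156.0]), (0.67, [216.0, 182.0]), (0.65, [175.0, 197.0]), (0.3, [429.0, 246.0])]
analyser [(0.67, [324.0, 230.0])]
track_mouth [(0.7, [290.0, 239.0])]
back_stop []
gate_pin []
gate_hinge [(0.74, [303.0, 212.0])]
head []
amber_jar [(0.53, [249.0, 256.0])]
jug [(0.77, [361.0, 158.0])]
wash_bottle [(0.7, [410.0, 191.0])]
tip_box [(0.58, [432.0, 247.0]), (0.31, [196.0, 238.0])]
dish [(0.85, [133.0, 200.0])]
blue_bottle [(0.89, [233.0, 149.0])]
```

```bash
python3 - <<'E'
import cv2
a=cv2.imread("pics/top0.png"); cv2.imwrite("pics/top0c.png",cv2.resize(a[110:310,100:460],None,fx=2.2,fy=2.2,interpolation=cv2.INTER_CUBIC))
E
```

```text
(no output)
```

View pics/scene0.png

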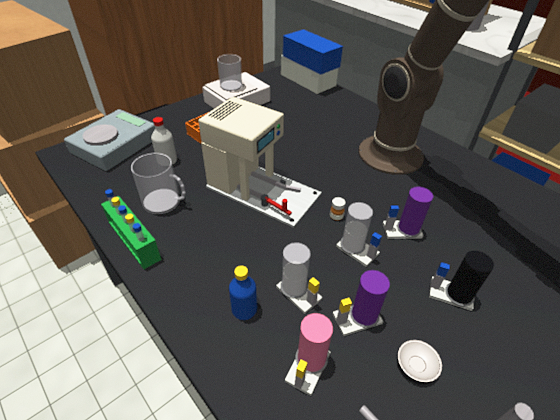

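View pics/top0c.png

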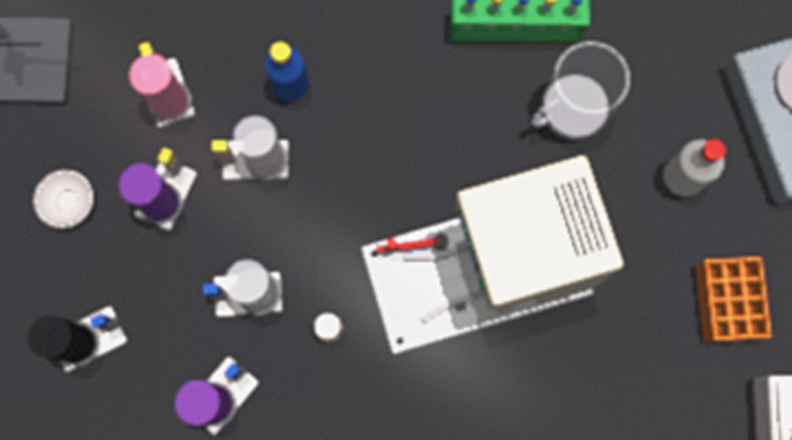

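```bash
cat > h.py <<'E'
from workcell import env
import numpy as np,cv2
from scipy.spatial.transform import Rotation as R
from scipy.optimize import least_squares
def cam(c):
    p=env.camera_params(c); r=np.asarray(p["rotation"],float)
    return p,(R.from_rotvec(r).as_matrix() if r.ndim==1 else r)
def ray(c,uv,z,pm=None):
    p,M=pm or cam(c)
    d=M@np.array([(uv[0]-p["cx"])/p["fx"],(uv[1]-p["cy"])/p["fy"],1]); e=np.array(p["eye"])
    return e+d*(z-e[2])/d[2]
def proj(c,X,pm=None):
    p,M=pm or cam(c)
    q=(np.atleast_2d(X)-np.array(p["eye"]))@M
    return np.c_[p["fx"]*q[:,0]/q[:,2]+p["cx"],p["fy"]*q[:,1]/q[:,2]+p["cy"]]
def pose2(x,y,th,P):
    P=np.atleast_2d(P).astype(float); c,s=np.cos(th),np.sin(th)
    return np.c_[x+c*P[:,0]-s*P[:,1],y+s*P[:,0]+c*P[:,1],P[:,2]]
E
python3 - <<'E'
from h import *
print("base",proj("scene",[0,0,0]),proj("top",[0,0,0]),"tcp",proj("top",env.state()["tool_pos"]),proj("scene",env.state()["tool_pos"]))
T=lambda u,v:(100+u/2.2,110+v/2.2)
print("plate corners",ray("top",T(363,247),.008),ray("top",T(393,352),.008))
for n,uv,z in [("mouth",(290,239),.008),("hinge",(303,212),.072),("jar",T(327,327),.05),("blue org",(215,242),0),("bluegrip",(198,240),.08),("grip top",T(210,290),.095),("yel",(216,182),0),("dish",(133,200),0),("bluebot",(233,149),0),("jug",(361,158),0)]:
    print(n,ray("top",uv,z).round(3))
for n,uv,z in [("mouth",(290,204),.008),("hinge",(263,190),.072),("pin",(282,200),.072),("blue org",(359,251),0),("bluegrip",(377,239),.08),("jar",(336,216),0)]:
    print("s",n,ray("scene",uv,z).round(3))
E
```

```text
base [[390.74968878 154.02561675]] [[274.90867704 375.58175433]] tcp [[ 57.55705384 332.28123185]] [[603.99300554 226.03913676]]
plate corners [0.49914301 0.04124169 0.008     ] [ 0.33780171 -0.00747812  0.008     ]
mouth [ 0.443 -0.045  0.008]
hinge [ 0.524 -0.085  0.072]
jar [0.371 0.091 0.05 ]
blue org [0.43 0.21 0.  ]
bluegrip [0.426 0.254 0.08 ]
grip top [0.418 0.259 0.095]
yel [0.641 0.215 0.   ]
dish [0.573 0.5   0.   ]
bluebot [0.762 0.16  0.   ]
jug [ 0.735 -0.293  0.   ]
s mouth [ 0.452 -0.031  0.008]
s hinge [ 0.52  -0.075  0.072]
s pin [ 0.505 -0.008  0.072]
s blue org [ 0.426  0.22  -0.   ]
s bluegrip [0.422 0.259 0.08 ]
s jar [ 0.376  0.088 -0.   ]
```

```bash
python3 -m jog '[{"jaw":-1,"dp":[0,0,-0.4],"spin":1},{"jaw":-1,"dp":[0,0,-0.4],"spin":1},{"jaw":-1,"dp":[0,0,-0.4],"spin":1},{"jaw":-1,"dp":[0,0,-0.4],"spin":1},{"jaw":-1,"dp":[0,0,-0.4],"spin":1},{"jaw":-1,"dp":[0,0,-0.4],"spin":1},{"jaw":-1,"dp":[0,0,-0.4],"spin":1},{"jaw":-1,"dp":[0,0,-0.4],"spin":1},{"jaw":-1,"dp":[0,0,-0.4],"spin":1},{"jaw":-1,"dp":[0,0,0],"spin":1},{"jaw":-1,"dp":[0,0,0],"spin":1},{"jaw":-1,"dp":[0,0,0],"spin":1}]'
python3 - <<'E'
from h import *
s=env.state();print(s['q'],s['tool_pos']);print(R.from_rotvec(s['eef_rot']).as_matrix().round(3))
E
```

```text
time_s: 3.1
tool_pos: [0.1423, 0.6085, 0.4387]
eef_rot: [-1.876, -2.52, -0.0]
contact_force: [-0.6, 0.6, 0.4]
width: 0.0878
[-1.54773693  0.32371547  0.18880733  1.23751483 -0.05978614  1.58564795
 -1.07840753] [0.14232815 0.60854346 0.43866337]
[[-0.287  0.958 -0.   ]
 [ 0.958  0.287  0.   ]
 [ 0.    -0.    -1.   ]]
```

```bash
python3 -m jog '[{"jaw":-1,"dp":[-0.9,0.35,0],"spin":0},{"jaw":-1,"dp":[-0.9,0.35,0],"spin":0},{"jaw":-1,"dp":[-0.9,0.35,0],"spin":0},{"jaw":-1,"dp":[-0.9,0.35,0],"spin":0},{"jaw":-1,"dp":[-0.9,0.35,0],"spin":0},{"jaw":-1,"dp":[-0.9,0.35,0],"spin":0},{"jaw":-1,"dp":[-0.9,0.35,0],"spin":0},{"jaw":-1,"dp":[-0.9,0.35,0],"spin":0},{"jaw":-1,"dp":[-0.9,0.35,0],"spin":0},{"jaw":-1,"dp":[-0.9,0.35,0],"spin":0},{"jaw":-1,"dp":[-0.9,-0.3,0],"spin":0},{"jaw":-1,"dp":[-0.9,-0.3,0],"spin":0}]'
python3 -m jog '[{"jaw":-1,"dp":[-0.9,-0.3,0],"spin":0},{"jaw":-1,"dp":[-0.9,-0.3,0],"spin":0},{"jaw":-1,"dp":[-0.9,-0.3,0],"spin":0},{"jaw":-1,"dp":[-0.9,-0.3,0],"spin":0},{"jaw":-1,"dp":[-0.9,-0.3,0],"spin":0},{"jaw":-1,"dp":[-0.9,-0.3,0],"spin":0}]'
python3 - <<'E'
from h import *
s=env.state();print(s['q'],s['tool_pos']);print(R.from_rotvec(s['eef_rot']).as_matrix().round(3))
E
```

```text
time_s: 4.6
tool_pos: [0.4966, 0.0368, 0.4385]
eef_rot: [1.873, 2.522, -0.001]
contact_force: [0.9, 0.1, -0.3]
width: 0.0878
time_s: 5.35
tool_pos: [0.487, -0.3041, 0.4389]
eef_rot: [1.871, 2.523, 0.001]
contact_force: [1.1, 0.5, 0.2]
width: 0.0879
[-0.22271212  0.29173061  0.95401361  1.40224863 -0.23757962  1.56692884
  1.00658038] [ 0.48701463 -0.30412948  0.43886501]
[[-0.291  0.957  0.001]
 [ 0.957  0.291  0.   ]
 [-0.     0.001 -1.   ]]
```

```bash
python3 -m jog '[{"jaw":-1,"dp":[-0.5,-0.8,0],"spin":0},{"jaw":-1,"dp":[-0.5,-0.8,0],"spin":0},{"jaw":-1,"dp":[-0.5,-0.8,0],"spin":0},{"jaw":-1,"dp":[-0.5,-0.8,0],"spin":0},{"jaw":-1,"dp":[-0.5,-0.8,0],"spin":0},{"jaw":-1,"dp":[-0.5,-0.8,0],"spin":0},{"jaw":-1,"dp":[-0.5,-0.8,0],"spin":0},{"jaw":-1,"dp":[-0.5,-0.8,0],"spin":0},{"jaw":-1,"dp":[-1,0,0],"spin":0},{"jaw":-1,"dp":[-1,0,0],"spin":0}]'
python3 - <<'E'
from h import *
s=env.state();print(s['q'],s['tool_pos']);print(R.from_rotvec(s['eef_rot']).as_matrix().round(3))
E
```

```text
time_s: 6.6
tool_pos: [0.2245, -0.7558, 0.4383]
eef_rot: [-1.87, -2.524, -0.0]
contact_force: [4.5, -1.3, 0.5]
width: 0.088
[ 0.97501067  0.77057324  0.78649607  0.65652715 -0.53717375  1.84239914
  1.73557113] [ 0.2245009  -0.75581513  0.43833523]
[[-0.291  0.957 -0.   ]
 [ 0.957  0.291  0.   ]
 [ 0.    -0.    -1.   ]]
```

```bash
python3 -m jog '[{"jaw":-1,"dp":[-1,0,0],"spin":0},{"jaw":-1,"dp":[-1,0,0],"spin":0},{"jaw":-1,"dp":[-1,0,0],"spin":0},{"jaw":-1,"dp":[-1,0,0],"spin":0}]'
python3 - <<'E'
from h import *
s=env.state();print(s['q'],s['tool_pos']);print(R.from_rotvec(s['eef_rot']).as_matrix().round(3))
E
```

```text
time_s: 7.1
tool_pos: [0.2652, -0.8748, 0.3735]
eef_rot: [1.809, 2.474, -0.106]
contact_force: [-2.0, -1.1, 1.0]
width: 0.0881
[ 1.17821665  1.04047534  0.50510523  0.16675613 -0.45470589  1.85225296
  1.57702997] [ 0.2652222  -0.87481623  0.3735191 ]
[[-0.302  0.953  0.019]
 [ 0.948  0.303 -0.1  ]
 [-0.101 -0.012 -0.995]]
```

```bash
python3 -m jog '[{"jaw":-1,"dp":[-0.4,0,-0.8],"spin":0},{"jaw":-1,"dp":[-0.4,0,-0.8],"spin":0},{"jaw":-1,"dp":[-0.4,0,-0.8],"spin":0},{"jaw":-1,"dp":[-0.4,0,-0.8],"spin":0},{"jaw":-1,"dp":[0,0,0],"spin":0}]'
python3 - <<'E'
from h import *
s=env.state();print(s['q'],s['tool_pos']);print(R.from_rotvec(s['eef_rot']).as_matrix().round(3))
E
```

```text
time_s: 7.72
tool_pos: [0.2595, -0.8441, 0.5105]
eef_rot: [1.739, 2.382, -0.229]
contact_force: [0.2, 0.4, 0.6]
width: 0.0879
[ 1.15745632  0.87140259  0.47368857  0.19724549 -0.39712234  1.85260443
  1.57695579] [ 0.25950888 -0.84405255  0.51052325]
[[-0.298  0.953  0.057]
 [ 0.925  0.303 -0.231]
 [-0.237 -0.016 -0.971]]
```

```bash
python3 -m jog '[{"jaw":-1,"dp":[-0.5,0,-0.8],"spin":0},{"jaw":-1,"dp":[-0.5,0,-0.8],"spin":0},{"jaw":-1,"dp":[-0.5,0,-0.8],"spin":0},{"jaw":-1,"dp":[-0.5,0,-0.8],"spin":0},{"jaw":-1,"dp":[-0.5,0,-0.8],"spin":0},{"jaw":-1,"dp":[-0.5,0,-0.8],"spin":0},{"jaw":-1,"dp":[-0.5,0,-0.8],"spin":0},{"jaw":-1,"dp":[0,0,0],"spin":0}]'
python3 - <<'E'
from h import *
s=env.state();print(s['q'],s['tool_pos']);M=R.from_rotvec(s['eef_rot']).as_matrix();print(M.round(3),np.degrees(np.arccos(-M[2,2])))
E
```

```text
time_s: 8.72
tool_pos: [0.2423, -0.7712, 0.7194]
eef_rot: [1.602, 2.198, -0.428]
contact_force: [0.6, 0.3, 0.7]
width: 0.0882
[ 1.12179252  0.6424315   0.55688283  0.17107584 -0.43591966  1.85256124
  1.57271298] [ 0.2423126  -0.7711876   0.71944107]
[[-0.274  0.953  0.128]
 [ 0.835  0.301 -0.46 ]
 [-0.477 -0.019 -0.879]] 28.49906172509055
```

```bash
python3 -m jog '[{"jaw":-1,"dp":[-0.5,0,-0.8],"spin":0},{"jaw":-1,"dp":[-0.5,0,-0.8],"spin":0},{"jaw":-1,"dp":[-0.5,0,-0.8],"spin":0},{"jaw":-1,"dp":[-0.5,0,-0.8],"spin":0},{"jaw":-1,"dp":[-0.5,0,-0.8],"spin":0},{"jaw":-1,"dp":[0,0,0],"spin":0}]'
python3 - <<'E'
from h import *
s=env.state();print(s['q'],s['tool_pos']);M=R.from_rotvec(s['eef_rot']).as_matrix();print(M.round(3),np.degrees(np.arccos(-M[2,2])))
E
```

```text
time_s: 9.48
tool_pos: [0.2197, -0.6872, 0.8555]
eef_rot: [1.501, 2.062, -0.552]
contact_force: [-0.6, -0.2, 1.2]
width: 0.0879
[ 1.07121225  0.47070151  0.61577007  0.16382938 -0.43895902  1.85250586
  1.57012464] [ 0.21968232 -0.68720186  0.85551537]
[[-0.246  0.954  0.174]
 [ 0.739  0.301 -0.603]
 [-0.627 -0.02  -0.779]] 38.86848127099313
```

```bash
python3 - <<'E'
from h import *
T=lambda u,v:(100+u/2.2,110+v/2.2)
pm=cam("top")
for n,uv,z in [("blue beaker top",(248,281),.14),("blue tab",(210,290),.095),("purpB beaker",(203,403),.14),("purpB tab",(234,372),.095),("black beaker",(55,337),.14),("black tab",(99,322),.095),("purpY beaker",(142,187),.14),("purpY tab",(166,156),.095),("yel beaker",(254,137),.14),("yel tab",(219,147),.095)]:
    print(n,ray("top",T(*uv),z,pm).round(3))
# two-view predicted check
a=np.radians(-73.2)
A=lambda P:pose2(.4705,-.155,a,P)
P=A([[-.12,0,.008],[-.062,.056,.072],[-.18,.085,.008],[-.18,-.085,.008],[-.042,.08,.243],[-.042,-.08,.243],[.14,-.08,.243],[.14,.08,.243],[-.042,.08,.168]])
print(P.round(3)); print(proj("top",P,pm).round(0)); print(((proj("top",P,pm)-[100,110])*2.2).round(0)); print(proj("scene",P).round(0))
E
```

```text
blue beaker top [0.426 0.197 0.14 ]
blue tab [0.418 0.259 0.095]
purpB beaker [0.256 0.252 0.14 ]
purpB tab [0.301 0.219 0.095]
black beaker [0.344 0.463 0.14 ]
black tab [0.37  0.416 0.095]
purpY beaker [0.56  0.355 0.14 ]
purpY tab [0.618 0.334 0.095]
yel beaker [0.636 0.197 0.14 ]
yel tab [0.633 0.256 0.095]
[[ 0.436 -0.04   0.008]
 [ 0.506 -0.079  0.072]
 [ 0.5    0.042  0.008]
 [ 0.337 -0.007  0.008]
 [ 0.535 -0.092  0.243]
 [ 0.382 -0.138  0.243]
 [ 0.434 -0.312  0.243]
 [ 0.588 -0.266  0.243]
 [ 0.535 -0.092  0.168]]
[[289. 241.]
 [301. 217.]
 [265. 222.]
 [279. 270.]
 [308. 197.]
 [324. 250.]
 [385. 232.]
 [367. 180.]
 [307. 203.]]
[[415. 288.]
 [443. 236.]
 [363. 247.]
 [393. 352.]
 [458. 192.]
 [493. 307.]
 [626. 269.]
 [588. 155.]
 [454. 204.]]
[[292. 200.]
 [266. 187.]
 [295. 225.]
 [323. 192.]
 [253. 139.]
 [286. 112.]
 [235.  95.]
 [199. 118.]
 [254. 163.]]
```

```bash
python3 - <<'E'
import cv2
a=cv2.imread("pics/scene0.png"); cv2.imwrite("pics/scene0c.png",cv2.resize(a[90:270,190:430],None,fx=3.3,fy=3.3,interpolation=cv2.INTER_CUBIC))
E
```

```text
(no output)
```

View pics/scene0c.png

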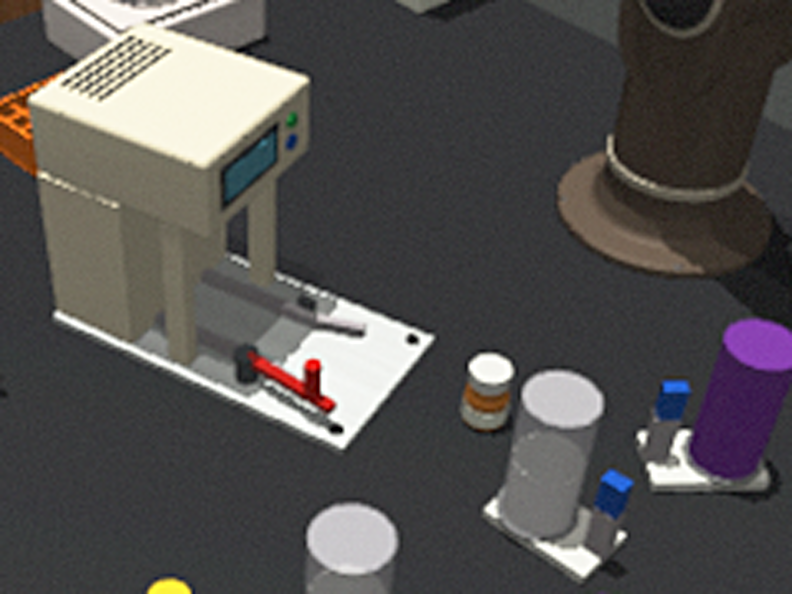

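```bash
cat >> h.py <<'E'
def legs(*pts):
    s=env.state(); p=np.array(s["tool_pos"]); M=R.from_rotvec(s["eef_rot"]).as_matrix()
    print("t",round(s["time_s"],2),"tcp",p.round(4),"z",M[:,2].round(3),"y",M[:,1].round(3),"q",np.round(s["q"],2))
    for t in pts:
        d=M.T@(np.array(t)-p)/.06; print("to",np.round(t,4),"units",d.round(2),"norm",np.linalg.norm(d).round(2)); p=np.array(t)
E
python3 - <<'E'
from h import *
legs((.46,-.35,.7),(.5,0,.55),(.404,.319,.22))
print(ray("scene",(284.8,200),.072))
E
```

```text
t 9.47 tcp [ 0.2197 -0.6872  0.8555] z [ 0.174 -0.603 -0.779] y [ 0.954  0.301 -0.02 ] q [ 1.07  0.47  0.62  0.16 -0.44  1.85  1.57]
to [ 0.46 -0.35  0.7 ] units [ 4.79  5.56 -0.67] norm 7.37
to [0.5  0.   0.55] units [ 5.71  2.44 -1.45] norm 6.38
to [0.404 0.319 0.22 ] units [7.77 0.18 0.8 ] norm 7.82
[ 0.49932848 -0.00344993  0.072     ]
```

```bash
python3 -m jog '[{"jaw":-1,"dp":[0.6,0.7,-0.08],"spin":0},{"jaw":-1,"dp":[0.6,0.7,-0.08],"spin":0},{"jaw":-1,"dp":[0.6,0.7,-0.08],"spin":0},{"jaw":-1,"dp":[0.6,0.7,-0.08],"spin":0},{"jaw":-1,"dp":[0.6,0.7,-0.08],"spin":0},{"jaw":-1,"dp":[0.6,0.7,-0.08],"spin":0},{"jaw":-1,"dp":[0.6,0.7,-0.08],"spin":0},{"jaw":-1,"dp":[0.6,0.7,-0.08],"spin":0}]'
python3 - <<'E'
from h import *
legs((.5,0,.55),(.404,.319,.22))
E
```

```text
time_s: 10.48
tool_pos: [0.4434, -0.4001, 0.7247]
eef_rot: [1.513, 2.058, -0.555]
contact_force: [1.3, -0.5, -0.1]
width: 0.0875
t 10.47 tcp [ 0.4434 -0.4001  0.7247] z [ 0.167 -0.603 -0.78 ] y [ 0.956  0.291 -0.02 ] q [-0.22 -0.01  0.55  1.15  0.55  1.57  0.76]
to [0.5  0.   0.55] units [ 6.55  2.9  -1.59] norm 7.34
to [0.404 0.319 0.22 ] units [7.77 0.13 0.81] norm 7.82
```

```bash
python3 -m jog '[{"jaw":-1,"dp":[0.82,0.36,-0.2],"spin":0},{"jaw":-1,"dp":[0.82,0.36,-0.2],"spin":0},{"jaw":-1,"dp":[0.82,0.36,-0.2],"spin":0},{"jaw":-1,"dp":[0.82,0.36,-0.2],"spin":0},{"jaw":-1,"dp":[0.82,0.36,-0.2],"spin":0},{"jaw":-1,"dp":[0.82,0.36,-0.2],"spin":0},{"jaw":-1,"dp":[0.82,0.36,-0.2],"spin":0},{"jaw":-1,"dp":[0.82,0.36,-0.2],"spin":0}]'
python3 - <<'E'
from h import *
legs((.404,.319,.2))
E
```

```text
time_s: 11.48
tool_pos: [0.4981, -0.0001, 0.5498]
eef_rot: [1.514, 2.056, -0.557]
contact_force: [1.0, 0.6, 0.0]
width: 0.088
t 11.47 tcp [ 4.981e-01 -1.000e-04  5.498e-01] z [ 0.167 -0.605 -0.779] y [ 0.957  0.29  -0.021] q [-0.6   0.06  0.05  1.48  0.66  1.77 -0.18]
to [0.404 0.319 0.2  ] units [7.97 0.16 1.06] norm 8.05
```

```bash
python3 -m jog '[{"jaw":-1,"dp":[0.88,0.02,0.12],"spin":0},{"jaw":-1,"dp":[0.88,0.02,0.12],"spin":0},{"jaw":-1,"dp":[0.88,0.02,0.12],"spin":0},{"jaw":-1,"dp":[0.88,0.02,0.12],"spin":0},{"jaw":-1,"dp":[0.88,0.02,0.12],"spin":0},{"jaw":-1,"dp":[0.88,0.02,0.12],"spin":0},{"jaw":-1,"dp":[0.88,0.02,0.12],"spin":0},{"jaw":-1,"dp":[0.88,0.02,0.12],"spin":0},{"jaw":-1,"dp":[0.88,0.02,0.12],"spin":0}]'
python3 - <<'E'
from h import *
im=env.read_camera("wrist"); cv2.imwrite("pics/w1.png",im[:,:,::-1]); pm=cam("wrist")
for n in ("blue_carrier_grip","blue_carrier"):
    for d in env.pinpoint(n,"wrist"): print(n,d["score"],d["centre"],ray("wrist",d["centre"],.08 if "grip" in n else 0,pm))
print("pred grip px",proj("wrist",[.422,.258,.08],pm))
g=np.array([.422,.258,.08])
M=R.from_rotvec(env.state()["eef_rot"]).as_matrix()
legs(g+.019*M[:,2])
E
```

```text
time_s: 12.6
tool_pos: [0.406, 0.3156, 0.2009]
eef_rot: [1.513, 2.055, -0.557]
contact_force: [0.8, 0.8, -0.3]
width: 0.0883
blue_carrier_grip 0.59 [285.4, 173.0] [0.41815654 0.26799916 0.08      ]
blue_carrier 0.97 [277.5, 142.9] [0.42004746 0.22819456 0.        ]
blue_carrier 0.58 [133.0, 78.6] [0.27238316 0.26065932 0.        ]
pred grip px [[286.12459127 181.33086747]]
t 12.75 tcp [0.4051 0.3155 0.2001] z [ 0.166 -0.607 -0.777] y [ 0.956  0.293 -0.024] q [-0.96  0.53 -0.16  1.67  0.51  1.52 -0.99]
to [0.4252 0.2465 0.0652] units [0.48 0.04 2.5 ] norm 2.55
```

View pics/w1.png

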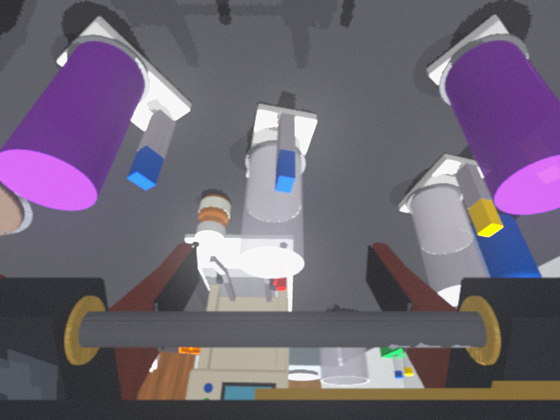

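```bash
python3 - <<'E'
from h import *
pm=cam("wrist"); im=cv2.imread("pics/w1.png")
b,g,r=[im[...,i].astype(int) for i in range(3)]
m=((b>120)&(r<110)&(b-r>60)).astype(np.uint8); m[:, :240]=0; m[:,330:]=0; m[230:]=0; m[:120]=0
ys,xs=np.nonzero(m); print("blue bbox",xs.min(),xs.max(),ys.min(),ys.max(),len(xs))
cnt=max(cv2.findContours(m,0,2)[0],key=cv2.contourArea); cen=cv2.moments(cnt); c0=np.array([cen["m10"]/cen["m00"],cen["m01"]/cen["m00"]]); A0=cen["m00"]
def box(v,xs,zs,hy): return pose2(v[0],v[1],v[2],[[x,y,z] for x in xs for y in (-hy,hy) for z in zs])
def f(v):
    h=cv2.convexHull(proj("wrist",box(v,(-.052,-.032),(.062,.095),.007),pm).astype(np.float32)); M_=cv2.moments(h)
    bc=proj("wrist",pose2(v[0],v[1],v[2],[[-.05,-.03,.012],[-.05,.03,.012]]),pm)
    return np.r_[np.array([M_["m10"]/M_["m00"],M_["m01"]/M_["m00"]])-c0, .3*(bc-[[257,105],[317,117]]).ravel()]
s=least_squares(f,[.425,.215,np.radians(-84)]); print(s.x[:2],np.degrees(s.x[2]),s.fun.round(1))
G=pose2(*s.x,[-.042,0,.08])[0]; print("grip",G)
print(box(s.x,(-.032,),(.095,),.007).round(3), proj("wrist",box(s.x,(-.052,-.032),(.062,.095),.007),pm).round(0).tolist())
M=R.from_rotvec(env.state()["eef_rot"]).as_matrix(); legs(G+.019*M[:,2])
E
```

```text
blue bbox 276 294 150 191 691
[0.42692242 0.21952334] -82.42022337327731 [-0.  -0.6 -0.   1.3  0.2  0.5]
grip [0.42138234 0.26115635 0.08      ]
[[0.416 0.25  0.095]
 [0.43  0.252 0.095]] [[279.0, 147.0], [278.0, 175.0], [295.0, 149.0], [295.0, 177.0], [276.0, 163.0], [275.0, 190.0], [291.0, 165.0], [291.0, 192.0]]
t 12.75 tcp [0.4051 0.3155 0.2001] z [ 0.166 -0.607 -0.777] y [ 0.956  0.293 -0.024] q [-0.96  0.53 -0.16  1.67  0.51  1.52 -0.99]
to [0.4245 0.2496 0.0652] units [0.53 0.04 2.47] norm 2.52
```

```bash
python3 -m jog '[{"jaw":-0.5,"dp":[0.27,0.02,0.5],"spin":0},{"jaw":-0.5,"dp":[0.26,0.02,0.5],"spin":0},{"jaw":-0.5,"dp":[0,0,0.5],"spin":0},{"jaw":-0.5,"dp":[0,0,0.5],"spin":0},{"jaw":-0.5,"dp":[0,0,0.45],"spin":0},{"jaw":-0.5,"dp":[0,0,0],"spin":0},{"jaw":1,"dp":[0,0,0],"spin":0},{"jaw":1,"dp":[0,0,0],"spin":0},{"jaw":1,"dp":[0,0,0],"spin":0},{"jaw":1,"dp":[0,0,0],"spin":0},{"jaw":1,"dp":[0,0,0],"spin":0}]' 30
python3 - <<'E'
from h import *
legs()
E
```

```text
time_s: 14.12
tool_pos: [0.4264, 0.251, 0.069]
eef_rot: [1.515, 2.055, -0.554]
contact_force: [-0.4, 0.2, 0.7]
width: 0.0194
t 14.12 tcp [0.4264 0.251  0.069 ] z [ 0.168 -0.603 -0.779] y [ 0.957  0.29  -0.018] q [-0.89  0.65 -0.13  1.85  0.6   1.23 -1.09]
```

```bash
python3 -m jog '[{"jaw":1,"dp":[0,0,0],"spin":0},{"jaw":1,"dp":[0,0,0],"spin":0},{"jaw":1,"dp":[0,0,0],"spin":0}]'
python3 - <<'E'
from h import *
M=R.from_rotvec(env.state()["eef_rot"]).as_matrix(); p=np.array(env.state()["tool_pos"])
a=np.radians(-73.2); O=lambda P:pose2(.4705,-.155,a,P)[0]
legs(p+[0,0,.075], O([-.162,0,.088+.06])+(p-[0.4214,.2612,.08]), O([-.162,0,.09])+(p-[0.4214,.2612,.08]))
E
```

```text
time_s: 14.5
tool_pos: [0.4263, 0.2506, 0.069]
eef_rot: [1.515, 2.054, -0.554]
contact_force: [-0.3, -1.5, 2.3]
width: 0.0142
t 14.5 tcp [0.4263 0.2506 0.069 ] z [ 0.168 -0.604 -0.779] y [ 0.957  0.289 -0.018] q [-0.89  0.65 -0.13  1.85  0.6   1.23 -1.09]
to [0.4263 0.2506 0.144 ] units [-0.78 -0.02 -0.97] norm 1.25
to [ 0.4286 -0.0105  0.137 ] units [-3.17 -1.22  2.73] norm 4.35
to [ 0.4286 -0.0105  0.079 ] units [0.61 0.02 0.75] norm 0.97
```

```bash
python3 -m jog '[{"jaw":1,"dp":[-0.26,0,-0.32],"spin":0},{"jaw":1,"dp":[-0.26,0,-0.32],"spin":0},{"jaw":1,"dp":[-0.26,0,-0.33],"spin":0},{"jaw":1,"dp":[-0.4,-0.15,0.34],"spin":0},{"jaw":1,"dp":[-0.4,-0.15,0.34],"spin":0},{"jaw":1,"dp":[-0.4,-0.15,0.34],"spin":0},{"jaw":1,"dp":[-0.4,-0.15,0.34],"spin":0},{"jaw":1,"dp":[-0.4,-0.15,0.34],"spin":0},{"jaw":1,"dp":[-0.4,-0.15,0.34],"spin":0},{"jaw":1,"dp":[-0.4,-0.15,0.34],"spin":0},{"jaw":1,"dp":[-0.3,-0.15,0.25],"spin":0},{"jaw":1,"dp":[0,0,0],"spin":0}]'
python3 - <<'E'
from h import *
legs()
im=env.read_camera("scene"); cv2.imwrite("pics/s2.png",cv2.resize(im[90:290,190:430,::-1],None,fx=3,fy=3,interpolation=cv2.INTER_CUBIC))
im=env.read_camera("wrist"); cv2.imwrite("pics/w2.png",im[...,::-1])
p=np.array(env.state()["tool_pos"]);a=np.radians(-73.2);c,s=np.cos(a),np.sin(a);d=p[:2]-[.4705,-.155];print("ana",c*d[0]+s*d[1],-s*d[0]+c*d[1])
E
```

```text
time_s: 16.0
tool_pos: [0.4285, -0.0049, 0.1384]
eef_rot: [1.517, 2.053, -0.556]
contact_force: [0.0, 0.5, -4.3]
width: 0.0138
t 16.0 tcp [ 0.4285 -0.0049  0.1384] z [ 0.166 -0.604 -0.779] y [ 0.958  0.287 -0.018] q [-0.62  0.32 -0.02  2.22  0.76  1.04 -0.88]
ana -0.1579215247740431 0.004870074886456917
```

View pics/s2.png

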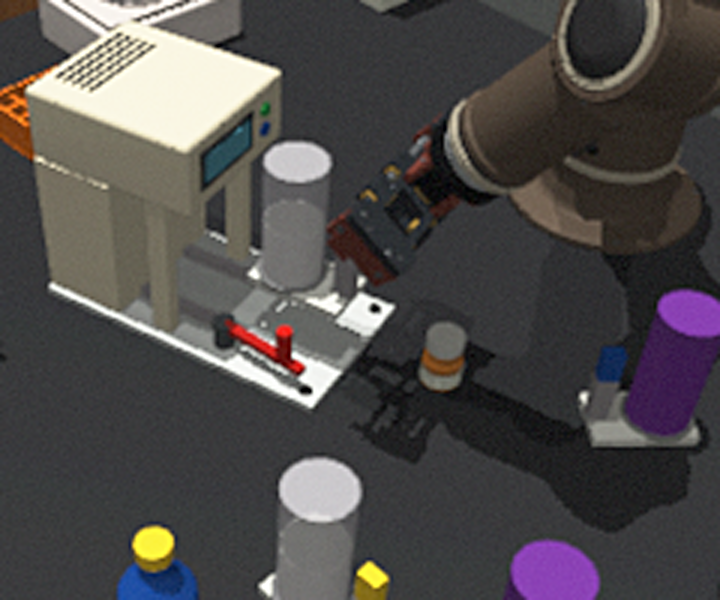

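View pics/w2.png

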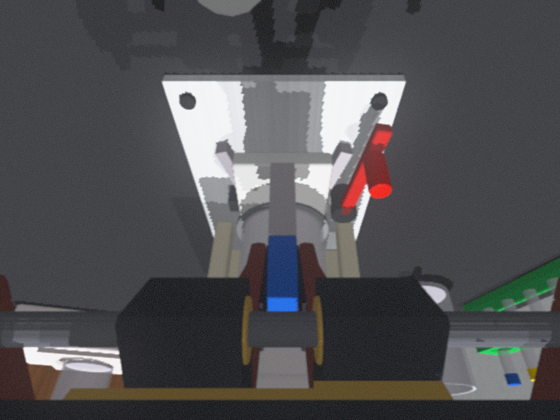

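```bash
python3 - <<'E'
from h import *
pm=cam("wrist"); a=np.radians(-73.2);c,s=np.cos(a),np.sin(a)
def ana(X): d=X[:2]-[.4705,-.155]; return np.round([1e3*(c*d[0]+s*d[1]),1e3*(-s*d[0]+c*d[1])],1)
for n,uv,z in [("cL",(164,80),.008),("cR",(405,80),.008),("dotL",(187,101),.008),("dotR",(379,101),.008),("gL",(217,143),.02),("gR",(351,143),.02),("pin",(378,191),.072)]: print(n,ana(ray("wrist",uv,z,pm)))
p=np.array(env.state()["tool_pos"]); M=R.from_rotvec(env.state()["eef_rot"]).as_matrix()
print("tcp",ana(p),p[2])
zb=p[2]-.019*M[2,2]-.08; print("base z guess",zb)
for n,uv in [("bL",(232,153)),("bR",(334,153))]: print(n,[ana(ray("wrist",uv,z,pm)) for z in (zb+.012,zb+.009,zb+.015)])
E
```

```text
cL [-181.7  -79.9]
cR [-183.6   87.5]
dotL [-164.8  -67.6]
dotR [-166.6   73.6]
gL [-135.   -48.5]
gR [-136.7   56.9]
pin [-140.6   69.1]
tcp [-157.9    4.9] 0.13833678713921804
base z guess 0.07315870618653979
bL [array([-186.8,  -23.5]), array([-183.9,  -24.2]), array([-189.6,  -22.9])]
bR [array([-187.7,   32.3]), array([-184.9,   32.9]), array([-190.6,   31.7])]
```

```bash
python3 - <<'E'
from h import *
a=np.radians(-73.2); ex=np.array([np.cos(a),np.sin(a),0]); ey=np.array([-np.sin(a),np.cos(a),0])
p=np.array(env.state()["tool_pos"]); t=p+.002*ex-.0015*ey-[0,0,.060]; legs(t,t+.1*ex,t+.1*ex+.03*ex)
E
```

```text
t 16.1 tcp [ 0.4295 -0.0024  0.1383] z [ 0.169 -0.602 -0.78 ] y [ 0.957  0.29  -0.017] q [-0.62  0.32 -0.02  2.22  0.76  1.04 -0.88]
to [ 0.4287 -0.0048  0.0783] units [ 0.6  -0.01  0.8 ] norm 1.0
to [ 0.4576 -0.1005  0.0783] units [-1.3  -0.    1.04] norm 1.67
to [ 0.4662 -0.1292  0.0783] units [-0.39 -0.    0.31] norm 0.5
```

```bash
python3 -m jog '[{"jaw":1,"dp":[0.15,-0.005,0.2],"spin":0},{"jaw":1,"dp":[0.15,-0.005,0.2],"spin":0},{"jaw":1,"dp":[0.15,0,0.2],"spin":0},{"jaw":1,"dp":[0.14,0,0.18],"spin":0},{"jaw":1,"dp":[0,0,0],"spin":0},{"jaw":1,"dp":[0,0,0],"spin":0}]'
python3 - <<'E'
from h import *
legs()
pm=cam("wrist");im=env.read_camera("wrist"); cv2.imwrite("pics/w3.png",im[...,::-1]); im=env.read_camera("scene"); cv2.imwrite("pics/s3.png",cv2.resize(im[110:240,220:380,::-1],None,fx=4,fy=4,interpolation=cv2.INTER_CUBIC))
E
```

```text
time_s: 16.85
tool_pos: [0.4283, -0.0052, 0.0798]
eef_rot: [1.515, 2.055, -0.554]
contact_force: [-0.8, 1.1, -3.4]
width: 0.0138
t 16.85 tcp [ 0.4283 -0.0052  0.0798] z [ 0.168 -0.604 -0.779] y [ 0.957  0.29  -0.018] q [-0.63  0.44 -0.01  2.26  0.83  0.92 -1.01]
```

View pics/w3.png

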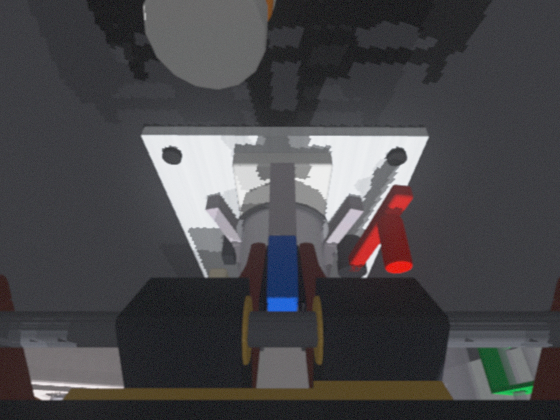

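```bash
python3 -m jog '[{"jaw":1,"dp":[0.026,0.017,0.032],"spin":0},{"jaw":1,"dp":[0,0,0],"spin":0}]'
python3 - <<'E'
from h import *
a=np.radians(-73.2);c,s=np.cos(a),np.sin(a)
legs(); print(env.state()["contact_force"])
pm=cam("wrist")
def ana(X): d=X[:2]-[.4705,-.155]; return np.round([1e3*(c*d[0]+s*d[1]),1e3*(-s*d[0]+c*d[1])],1)
print("(after 1mm shift) tcp",ana(np.array(env.state()["tool_pos"])))
for n,uv,z in [("rear low",(282,150),.0108),("rear top",(282,163),.0228),("plateL",(142,135),.008),("plateR",(428,135),.008)]: print(n,ana(ray("wrist",uv,z,pm)))
E
```

```text
time_s: 17.2
tool_pos: [0.4293, -0.0048, 0.0774]
eef_rot: [1.515, 2.055, -0.553]
contact_force: [0.5, 0.1, -3.0]
width: 0.0137
t 17.2 tcp [ 0.4293 -0.0048  0.0774] z [ 0.168 -0.603 -0.78 ] y [ 0.957  0.29  -0.017] q [-0.63  0.44 -0.01  2.26  0.83  0.92 -1.02]
[ 0.46147285  0.06928797 -2.97724582]
(after 1mm shift) tcp [-155.7    4. ]
rear low [-174.6    2.8]
rear top [-175.8    3. ]
plateL [-182.4  -79.1]
plateR [-184.9   86.5]
```

```bash
python3 -m jog '[{"jaw":1,"dp":[-0.104,0,0.083],"spin":0},{"jaw":1,"dp":[-0.104,0,0.083],"spin":0},{"jaw":1,"dp":[-0.104,0,0.083],"spin":0},{"jaw":1,"dp":[-0.104,0,0.083],"spin":0},{"jaw":1,"dp":[-0.104,0,0.083],"spin":0},{"jaw":1,"dp":[-0.104,0,0.083],"spin":0}]'
python3 -m jog '[{"jaw":1,"dp":[-0.104,0,0.083],"spin":0},{"jaw":1,"dp":[-0.104,0,0.083],"spin":0},{"jaw":1,"dp":[-0.104,0,0.083],"spin":0},{"jaw":1,"dp":[-0.104,0,0.083],"spin":0},{"jaw":1,"dp":[-0.104,0,0.083],"spin":0},{"jaw":1,"dp":[-0.104,0,0.083],"spin":0}]'
python3 - <<'E'
from h import *
a=np.radians(-73.2);c,s=np.cos(a),np.sin(a);legs(); d=np.array(env.state()["tool_pos"])[:2]-[.4705,-.155]; f=env.state()["contact_force"]; print("tcp ana",c*d[0]+s*d[1],-s*d[0]+c*d[1],"F",c*f[0]+s*f[1],-s*f[0]+c*f[1],f[2])
E
```

```text
time_s: 17.95
tool_pos: [0.4432, -0.0513, 0.0775]
eef_rot: [1.515, 2.055, -0.554]
contact_force: [0.7, -1.1, -2.8]
width: 0.0141
time_s: 18.7
tool_pos: [0.4571, -0.0971, 0.0776]
eef_rot: [1.515, 2.055, -0.554]
contact_force: [0.0, 0.0, -3.7]
width: 0.0137
t 18.7 tcp [ 0.4571 -0.0971  0.0776] z [ 0.168 -0.604 -0.779] y [ 0.957  0.29  -0.018] q [-0.48  0.43  0.09  2.29  0.97  0.8  -0.93]
tcp ana -0.05932005989992804 0.0038610492487750666 F -0.020087554471418367 0.016576171578387457 -3.6678793058476002
```

```bash
python3 -m jog '[{"jaw":1,"dp":[-0.039,0,0.031],"spin":0},{"jaw":1,"dp":[-0.039,0,0.031],"spin":0},{"jaw":1,"dp":[-0.039,0,0.031],"spin":0},{"jaw":1,"dp":[-0.039,0,0.031],"spin":0},{"jaw":1,"dp":[-0.039,0,0.031],"spin":0},{"jaw":1,"dp":[-0.039,0,0.031],"spin":0}]'
python3 -m jog '[{"jaw":1,"dp":[-0.026,0,0.021],"spin":0},{"jaw":1,"dp":[-0.026,0,0.021],"spin":0},{"jaw":1,"dp":[0,0,0],"spin":0}]'
python3 - <<'E'
from h import *
a=np.radians(-73.2);c,s=np.cos(a),np.sin(a);legs(); d=np.array(env.state()["tool_pos"])[:2]-[.4705,-.155]; f=env.state()["contact_force"]; print("tcp ana",c*d[0]+s*d[1],-s*d[0]+c*d[1],"F",c*f[0]+s*f[1],-s*f[0]+c*f[1],f[2])
im=env.read_camera("scene"); cv2.imwrite("pics/s4.png",cv2.resize(im[100:240,200:360,::-1],None,fx=4,fy=4,interpolation=cv2.INTER_CUBIC))
E
```

```text
time_s: 19.45
tool_pos: [0.4622, -0.1139, 0.0777]
eef_rot: [1.515, 2.055, -0.554]
contact_force: [-0.3, -0.0, -3.6]
width: 0.0138
time_s: 19.82
tool_pos: [0.4633, -0.1177, 0.0777]
eef_rot: [1.515, 2.055, -0.554]
contact_force: [-0.2, 0.2, -3.9]
width: 0.0139
t 19.82 tcp [ 0.4633 -0.1177  0.0777] z [ 0.168 -0.604 -0.779] y [ 0.957  0.289 -0.018] q [-0.45  0.43  0.11  2.29  1.    0.77 -0.91]
tcp ana -0.03776595645941365 0.0038299671116049476 F -0.19973108487798943 -0.1346485096900057 -3.862234439665911
```

View pics/s4.png

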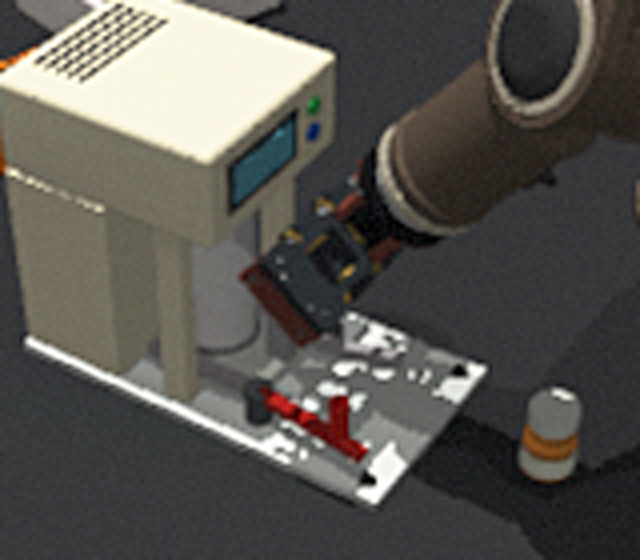

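```bash
python3 -m jog '[{"jaw":1,"dp":[-0.02,0,0.016],"spin":0},{"jaw":1,"dp":[-0.02,0,0.016],"spin":0},{"jaw":1,"dp":[-0.02,0,0.016],"spin":0},{"jaw":1,"dp":[0,0,0],"spin":0}]'
python3 - <<'E'
from h import *
a=np.radians(-73.2);c,s=np.cos(a),np.sin(a);legs(); d=np.array(env.state()["tool_pos"])[:2]-[.4705,-.155]; f=env.state()["contact_force"]; print("tcp ana",c*d[0]+s*d[1],-s*d[0]+c*d[1],"F",c*f[0]+s*f[1],-s*f[0]+c*f[1],f[2],env.state()["moment"])
E
```

```text
time_s: 20.38
tool_pos: [0.4646, -0.1215, 0.0775]
eef_rot: [1.515, 2.056, -0.553]
contact_force: [-2.0, 3.6, -2.2]
width: 0.0136
t 20.38 tcp [ 0.4646 -0.1215  0.0775] z [ 0.168 -0.603 -0.78 ] y [ 0.957  0.29  -0.018] q [-0.44  0.43  0.11  2.29  1.01  0.77 -0.9 ]
tcp ana -0.03378004547442899 0.004008877253810264 F -4.076580500684443 -0.8896732744354612 -2.170485001010555 [ 1.59467076  0.68539578 -0.09566319]
```

```bash
python3 -m jog '[{"jaw":1,"dp":[-0.01,0,0.014],"spin":0},{"jaw":0.3,"dp":[0,0,0],"spin":0},{"jaw":0.3,"dp":[0,0,0],"spin":0},{"jaw":0.3,"dp":[0,0,0],"spin":0},{"jaw":0.3,"dp":[0,0,0],"spin":0},{"jaw":0.3,"dp":[0,0,-0.2],"spin":0},{"jaw":0.3,"dp":[0,0,-0.4],"spin":0},{"jaw":0.3,"dp":[0,0,-0.5],"spin":0},{"jaw":0.3,"dp":[0,0,-0.5],"spin":0},{"jaw":0.3,"dp":[0,0,0],"spin":0}]'
python3 - <<'E'
from h import *
legs(); print(env.state()["width"])
pm=cam("wrist"); im=env.read_camera("wrist"); cv2.imwrite("pics/w5.png",im[...,::-1]); np.savez("w5.npz",eye=pm[0]["eye"],M=pm[1])
E
```

```text
time_s: 21.62
tool_pos: [0.4497, -0.0631, 0.1537]
eef_rot: [1.514, 2.055, -0.548]
contact_force: [-0.9, 0.1, -1.2]
width: 0.0306
t 21.62 tcp [ 0.4497 -0.0631  0.1537] z [ 0.172 -0.601 -0.78 ] y [ 0.956  0.292 -0.014] q [-0.52  0.27  0.03  2.23  0.81  0.98 -0.77]
0.030592204627561275
```

View pics/w5.png

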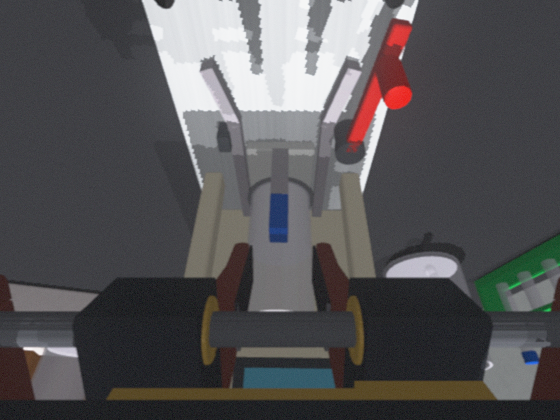

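```bash
python3 - <<'E'
import cv2
a=cv2.imread("pics/w5.png"); cv2.imwrite("pics/w5c.png",cv2.resize(a[40:200,190:390],None,fx=4,fy=3.75,interpolation=cv2.INTER_CUBIC))
E
```

```text
(no output)
```

View pics/w5c.png

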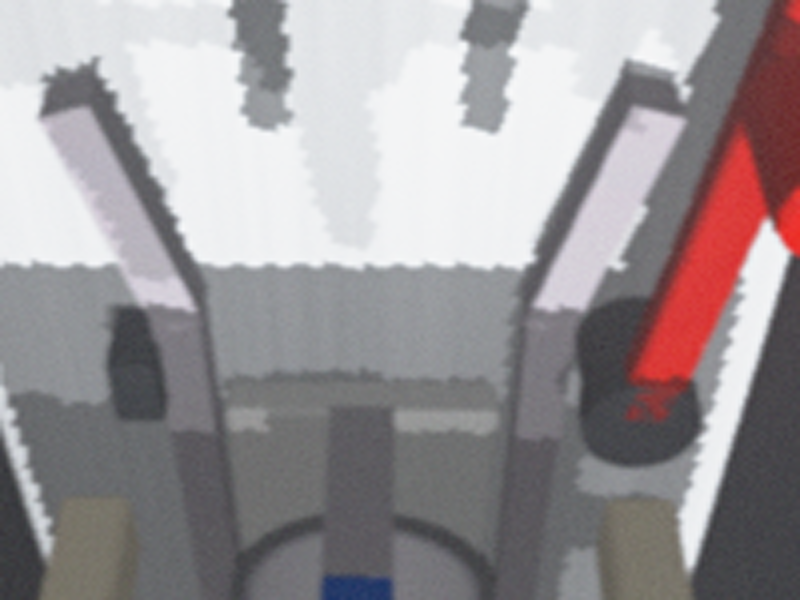

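```bash
python3 - <<'E'
from h import *
p,_=cam("wrist"); d=np.load("w5.npz"); p["eye"]=d["eye"]; pm=(p,d["M"]); a=np.radians(-73.2);c,s=np.cos(a),np.sin(a)
def ana(X): X=X[:2]-[.4705,-.155]; return np.round([1e3*(c*X[0]+s*X[1]),1e3*(-s*X[0]+c*X[1])],1)
for n,u,v,z in [("kinkL",197,305,.02),("kinkR",533,305,.02),("tipL in",95,105,.02),("tipR in",630,108,.02),("rearL",230,408,.02),("rearR",500,408,.02),("rear low",360,383,.008),("tab rear foot",360,405,.02),("hinge",640,425,.04)]:
    print(n,ana(ray("wrist",(190+u/4,40+v/3.75),z,pm)))
G=lambda x,P:pose2(.4705,-.155,a,P)
im=cv2.imread("pics/w5.png").astype(int); m=(im[...,0]-im[...,2]>50); m[:180]=0;m[260:]=0;m[:,:250]=0;m[:,310:]=0
ys,xs=np.nonzero(m); print("blue",xs.min(),xs.max(),ys.min(),ys.max())
print("tab top front edge at ", [ana(ray("wrist",(279,r),.103,pm)) for r in (ys.max(),)])
E
```

```text
kinkL [-80.2 -29.2]
kinkR [-81.1  37.4]
tipL in [-125.1  -42.2]
tipR in [-125.6   49.4]
rearL [-51.  -24.9]
rearR [-52.   33.3]
rear low [-48.3   2.9]
tab rear foot [-52.4   3.1]
hinge [-66.2  58.9]
blue 269 287 194 241
tab top front edge at  [array([-35.3,   3.8])]
```

```bash
python3 - <<'E'
from h import *
a=np.radians(-73.2); ex=np.array([np.cos(a),np.sin(a)]); ey=np.array([-ex[1],ex[0]]); O=np.array([.4705,-.155])-.003*ex+.0037*ey
def W(x,y,z): return np.r_[O+x*ex+y*ey,z]
pts=[W(-.145,.112,.15),W(-.138,.108,.052)]
for q,h in [(1.5,.014),(1.2,.016),(.9,.018),(.6,.018),(.3,.015),(.1,.013),(-.01,.013)]:
    F=np.array([-.062-.076*np.sin(q),.056-.076*np.cos(q)])+np.array([-np.cos(q),np.sin(q)])*(.008+h); print(q,F.round(3)); pts.append(W(F[0]+.005,F[1],.052))
legs(*pts)
E
```

```text
1.5 [-0.139  0.073]
1.2 [-0.142  0.051]
0.9 [-0.138  0.029]
0.6 [-0.126  0.008]
0.3 [-0.106 -0.01 ]
0.1 [-0.09  -0.018]
-0.01 [-0.082 -0.02 ]
t 21.68 tcp [ 0.4492 -0.0642  0.1528] z [ 0.17  -0.602 -0.78 ] y [ 0.957  0.291 -0.016] q [-0.52  0.28  0.03  2.23  0.81  0.98 -0.77]
to [0.5385 0.0201 0.15  ] units [ 0.72  1.83 -0.56] norm 2.05
to [0.5367 0.0123 0.052 ] units [ 0.93 -0.04  1.35] norm 1.64
to [ 0.5038 -0.0015  0.052 ] units [-0.04 -0.59  0.04] norm 0.59
to [ 0.4824 -0.0057  0.052 ] units [ 0.03 -0.36 -0.02] norm 0.36
to [ 0.4627 -0.0156  0.052 ] units [-0.05 -0.36  0.04] norm 0.37
to [ 0.4457 -0.0326  0.052 ] units [-0.14 -0.35  0.12] norm 0.4
to [ 0.4345 -0.0568  0.052 ] units [-0.26 -0.3   0.21] norm 0.45
to [ 0.4317 -0.0743  0.052 ] units [-0.21 -0.13  0.17] norm 0.3
to [ 0.4315 -0.083   0.052 ] units [-0.11 -0.04  0.09] norm 0.14
```

```bash
python3 -m jog '[{"jaw":1,"dp":[0.24,0.45,-0.19],"spin":0},{"jaw":1,"dp":[0.24,0.45,-0.19],"spin":0},{"jaw":1,"dp":[0.24,0.45,-0.18],"spin":0},{"jaw":1,"dp":[0,0.48,0],"spin":0},{"jaw":1,"dp":[0.23,-0.01,0.34],"spin":0},{"jaw":1,"dp":[0.23,-0.01,0.34],"spin":0},{"jaw":1,"dp":[0.23,-0.01,0.34],"spin":0},{"jaw":1,"dp":[0.24,-0.01,0.33],"spin":0},{"jaw":1,"dp":[0,0,0],"spin":0}]'
python3 - <<'E'
from h import *
a=np.radians(-73.2); ex=np.array([np.cos(a),np.sin(a)]); ey=np.array([-ex[1],ex[0]]); O=np.array([.4705,-.155])-.003*ex+.0037*ey
pts=[]
for q,h in [(1.5,.014),(1.2,.016),(.9,.018),(.6,.018),(.3,.015)]:
    F=np.array([-.062-.076*np.sin(q),.056-.076*np.cos(q)])+np.array([-np.cos(q),np.sin(q)])*(.008+h); pts.append(np.r_[O+(F[0]+.005)*ex+F[1]*ey,.052])
legs(*pts); print(env.state()["contact_force"])
im=env.read_camera("scene"); cv2.imwrite("pics/s6.png",cv2.resize(im[100:240,200:360,::-1],None,fx=4,fy=4,interpolation=cv2.INTER_CUBIC))
E
```

```text
time_s: 22.8
tool_pos: [0.5346, 0.0095, 0.0495]
eef_rot: [1.514, 2.056, -0.56]
contact_force: [-0.4, -0.7, -0.0]
width: 0.0005
t 22.8 tcp [0.5346 0.0095 0.0495] z [ 0.164 -0.606 -0.778] y [ 0.957  0.289 -0.023] q [-0.57  0.6   0.04  2.03  0.83  0.92 -0.89]
to [ 0.5038 -0.0015  0.052 ] units [-0.04 -0.54 -0.01] norm 0.55
to [ 0.4824 -0.0057  0.052 ] units [ 0.03 -0.36 -0.02] norm 0.36
to [ 0.4627 -0.0156  0.052 ] units [-0.04 -0.36  0.05] norm 0.37
to [ 0.4457 -0.0326  0.052 ] units [-0.14 -0.35  0.12] norm 0.4
to [ 0.4345 -0.0568  0.052 ] units [-0.25 -0.3   0.21] norm 0.45
[-0.36180413 -0.7357476  -0.01618059]
```

View pics/s6.png

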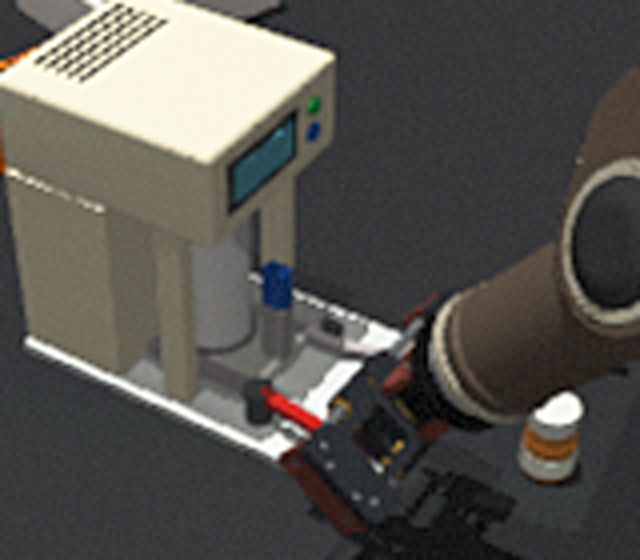

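```bash
python3 -m jog '[{"jaw":1,"dp":[-0.02,-0.27,0],"spin":0},{"jaw":1,"dp":[-0.02,-0.27,-0.01],"spin":0},{"jaw":1,"dp":[0.015,-0.18,-0.01],"spin":0},{"jaw":1,"dp":[0.015,-0.18,-0.01],"spin":0},{"jaw":1,"dp":[-0.02,-0.18,0.025],"spin":0},{"jaw":1,"dp":[-0.02,-0.18,0.025],"spin":0},{"jaw":1,"dp":[-0.07,-0.17,0.06],"spin":0},{"jaw":1,"dp":[-0.07,-0.18,0.06],"spin":0},{"jaw":1,"dp":[-0.12,-0.15,0.1],"spin":0},{"jaw":1,"dp":[-0.13,-0.15,0.11],"spin":0}]'
python3 - <<'E'
from h import *
a=np.radians(-73.2); ex=np.array([np.cos(a),np.sin(a)]); ey=np.array([-ex[1],ex[0]]); O=np.array([.4705,-.155])-.003*ex+.0037*ey
pts=[]
for q,h in [(.1,.013),(-.01,.013),(-.05,.013)]:
    F=np.array([-.062-.076*np.sin(q),.056-.076*np.cos(q)])+np.array([-np.cos(q),np.sin(q)])*(.008+h); pts.append(np.r_[O+(F[0]+.005)*ex+F[1]*ey,.052])
legs(*pts); print(env.state()["contact_force"])
im=env.read_camera("scene"); cv2.imwrite("pics/s7.png",cv2.resize(im[100:240,200:360,::-1],None,fx=4,fy=4,interpolation=cv2.INTER_CUBIC))
b,g,r=[im[...,2-i].astype(int) for i in range(3)]; m=(r>120)&(g<60)&(b<60); m[:180]=0;m[260:]=0; ys,xs=np.nonzero(m); print(len(xs),xs.min(),xs.max(),ys.min(),ys.max())
for q in (0,.1,.2,.4): print(q,proj("scene",np.r_[O+(-.062-.076*np.sin(q))*ex+(.056-.076*np.cos(q))*ey,.072]).round(0))
E
```

```text
time_s: 24.1
tool_pos: [0.4358, -0.0552, 0.0536]
eef_rot: [1.515, 2.055, -0.554]
contact_force: [0.3, 1.7, -1.4]
width: 0.0001
t 24.1 tcp [ 0.4358 -0.0552  0.0536] z [ 0.168 -0.603 -0.779] y [ 0.957  0.29  -0.018] q [-0.58  0.48  0.07  2.31  0.94  0.8  -1.04]
to [ 0.4317 -0.0743  0.052 ] units [-0.2  -0.16  0.2 ] norm 0.33
to [ 0.4315 -0.083   0.052 ] units [-0.11 -0.04  0.09] norm 0.14
to [ 0.4317 -0.0861  0.052 ] units [-0.04 -0.01  0.03] norm 0.05
[ 0.27727945  1.70818727 -1.36663553]
57 267 559 180 195
0 [[280. 174.]]
0.1 [[282. 175.]]
0.2 [[284. 176.]]
0.4 [[287. 179.]]
```

Force from the pin is being felt; continue to the shut position.

```bash
python3 -m jog '[{"jaw":1,"dp":[-0.1,-0.08,0.09],"spin":0},{"jaw":1,"dp":[-0.1,-0.08,0.09],"spin":0},{"jaw":1,"dp":[-0.055,-0.02,0.045],"spin":0},{"jaw":1,"dp":[-0.03,0,0.025],"spin":0},{"jaw":1,"dp":[0,0,0],"spin":0}]'
python3 - <<'E'
from h import *
a=np.radians(-73.2); ex=np.array([np.cos(a),np.sin(a)]); ey=np.array([-ex[1],ex[0]]); O=np.array([.4705,-.155])-.003*ex+.0037*ey
legs(); f=np.array(env.state()["contact_force"]); p=np.array(env.state()["tool_pos"]); print("F",f[:2]@ex,f[:2]@ey,f[2]," tcp",(p[:2]-O)@ex,(p[:2]-O)@ey)
E
```

```text
time_s: 24.78
tool_pos: [0.4324, -0.0795, 0.0528]
eef_rot: [1.515, 2.055, -0.554]
contact_force: [-0.2, -0.2, 1.3]
width: 0.0003
t 24.77 tcp [ 0.4324 -0.0795  0.0528] z [ 0.168 -0.604 -0.779] y [ 0.957  0.289 -0.018] q [-0.55  0.47  0.09  2.33  0.99  0.77 -1.05]
F 0.15958390228690741 -0.2862985369417909 1.3261889124704906  tcp -0.08030835968888764 -0.01831913292672092
```

```bash
python3 -m jog '[{"jaw":1,"dp":[-0.025,0,0.02],"spin":0},{"jaw":1,"dp":[-0.025,0,0.02],"spin":0},{"jaw":1,"dp":[0,0,0],"spin":0}]'; python3 -m jog '[{"jaw":1,"dp":[-0.025,0,0.02],"spin":0},{"jaw":1,"dp":[-0.025,0,0.02],"spin":0},{"jaw":1,"dp":[0,0,0],"spin":0}]'
```

```text
time_s: 25.15
tool_pos: [0.4336, -0.0831, 0.0528]
eef_rot: [1.515, 2.055, -0.554]
contact_force: [-1.1, -0.7, -0.5]
width: 0.0003
time_s: 25.52
tool_pos: [0.4345, -0.0864, 0.0527]
eef_rot: [1.515, 2.055, -0.553]
contact_force: [-2.6, 3.0, -0.2]
width: 0.0004
```

```bash
python3 -m jog '[{"jaw":1,"dp":[0.1,0,-0.08],"spin":0},{"jaw":1,"dp":[0.2,0,-0.16],"spin":0},{"jaw":1,"dp":[0,0,-0.6],"spin":0},{"jaw":1,"dp":[0,0,-0.8],"spin":0},{"jaw":1,"dp":[0,0,-0.8],"spin":0},{"jaw":1,"dp":[0,0,0],"spin":0}]'
python3 - <<'E'
from h import *
legs(); pm=cam("wrist"); im=env.read_camera("wrist"); np.savez("w8.npz",eye=pm[0]["eye"],M=pm[1]); cv2.imwrite("pics/w8.png",im[...,::-1])
im2=env.read_camera("scene")
A=cv2.resize(im[20:260,150:430,::-1],(560,480),interpolation=cv2.INTER_CUBIC); cv2.imwrite("pics/w8c.png",A); cv2.imwrite("pics/s8.png",im2[...,::-1])
E
```

```text
time_s: 26.28
tool_pos: [0.4068, 0.0188, 0.1573]
eef_rot: [1.512, 2.057, -0.545]
contact_force: [0.1, -0.5, 0.0]
width: 0.0001
t 26.27 tcp [0.4068 0.0188 0.1573] z [ 0.174 -0.6   -0.781] y [ 0.956  0.294 -0.013] q [-0.69  0.27 -0.03  2.23  0.7   1.09 -0.89]
```

View pics/w8c.png

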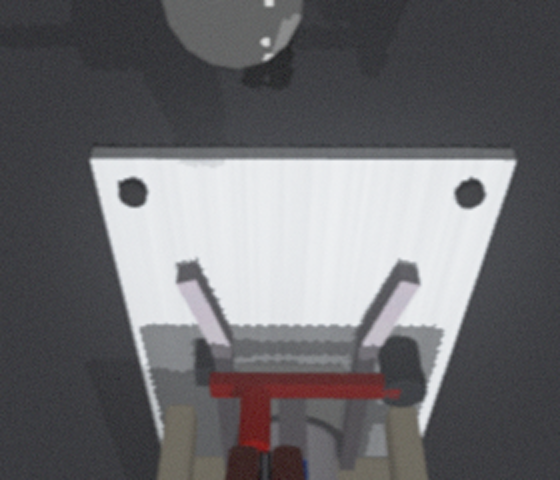

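```bash
python3 - <<'E'
from h import *
p,_=cam("wrist"); d=np.load("w8.npz"); p["eye"]=d["eye"]; pm=(p,d["M"]); a=np.radians(-73.2); ex=np.array([np.cos(a),np.sin(a)]); ey=np.array([-ex[1],ex[0]]); O=np.array([.4705,-.155])-.003*ex+.0037*ey
ana=lambda u,v,z:(lambda X:np.round([1e3*(X[:2]-O)@ex,1e3*(X[:2]-O)@ey],1))(ray("wrist",(150+u/2,20+v/2),z,pm))
print("plate",ana(92,159,.008),ana(515,159,.008)); print("bar outer top edge",ana(215,387,.038),ana(380,387,.038)); print("tips",ana(190,283,.02),ana(405,283,.02))
im=cv2.imread("pics/w8.png"); print("column profile crop u=260 and 335:"); 
for u in (260,335): print([(v,int(im[20+v//2,150+u//2].mean())) for v in range(316,376,4)])
for v in (345,350,356,362,368): print(v,ana(290,v,.02),ana(290,v,.008))
s=cv2.imread("pics/s8.png").astype(int); m=(s[...,0]-s[...,2]>60)&(s[...,0]>80); m[:140]=0;m[200:]=0;m[:,:240]=0;m[:,:240]=0;m[:,300:]=0
ys,xs=np.nonzero(m); print("scene blue bbox",(xs.min(),xs.max(),ys.min(),ys.max()) if len(xs) else None)
P=np.array([[x,y,z] for x in (-.051,-.031) for y in (-.007,.007) for z in (.07,.103)]); W=np.c_[O+P[:,:1]*ex+P[:,1:2]*ey,P[:,2]]; q=proj("scene",W); print("pred home",q.min(0).round(1),q.max(0).round(1))
s0=cv2.imread("pics/scene0.png").astype(int); D=np.abs(s-s0).max(2)>60; print("changed away from robot/analyser (x<190):",D[:,:190].sum(),"yellow area",D[240:345,270:395].sum())
E
```

```text
plate [-176.8  -85.2] [-179.2   83.2]
bar outer top edge [-64.3 -40.4] [-66.2  43.3]
tips [-120.1  -49.8] [-121.8   48.2]
column profile crop u=260 and 335:
[(316, 231), (320, 232), (324, 174), (328, 135), (332, 136), (336, 139), (340, 133), (344, 105), (348, 104), (352, 105), (356, 133), (360, 113), (364, 104), (368, 110), (372, 77)]
[(316, 229), (320, 232), (324, 171), (328, 138), (332, 134), (336, 136), (340, 135), (344, 105), (348, 104), (352, 106), (356, 129), (360, 133), (364, 112), (368, 110), (372, 81)]
345 [-76.8  -2.5] [-62.4  -1.8]
350 [-72.8  -2.3] [-58.2  -1.7]
356 [-67.9  -2.2] [-53.   -1.5]
362 [-62.9  -2. ] [-47.7  -1.3]
368 [-57.7  -1.8] [-42.3  -1.1]
scene blue bbox (np.int64(266), np.int64(272), np.int64(166), np.int64(176))
pred home [266.3 164.9] [274.6 178.4]
changed away from robot/analyser (x<190): 0 yellow area 317
```

```bash
python3 - <<'E'
from h import *
for f in ("scene0","s8"):
    s=cv2.imread(f"pics/{f}.png").astype(int)[270:300,300:330]; m=(s[...,2]>140)&(s[...,1]>110)&(s[...,0]<90); ys,xs=np.nonzero(m); print(f,"yellow grip",len(xs),xs.mean()+300,ys.mean()+270)
print(np.round(env.state()["contact_force"],1)); print(env.sign_off())
E
```

```text
scene0 yellow grip 60 313.81666666666666 281.3666666666667
s8 yellow grip 62 313.7258064516129 281.6290322580645
[ 0.  -0.9 -1.2]
the job is handed in; nothing more can be done
None
```

The blue-gripped carrier is home against the back stop, the red gate is shut behind it, the hand is clear of everything, and I handed the job in at about 26 s; no verdict was reported.

- **Lean:** The jog command cannot tilt the hand. I reached past the arm's limit until it leaned back 39°, and it kept that lean. Joint 6 read 1.8526 there against the stated range of 1.85, and I could not tell whether that counts as passing the range.
- **Loading:** I picked the clear-beaker carrier with the blue tab, not the purple or black look-alikes. I set it on the track and slid it in until the stop pushed back with about 4 N, then let go.
- **Gate:** I pushed the pin round with closed fingers until the shut stop pushed back with about 3.6 N, then backed away.

**Last checks:**
- **Carrier position:** its base end measured -48 to -49 mm in the analyser frame, where home is -49 mm. In the scene camera its blue tab is where it was before I shut the gate.
- **Gate angle:** the bar is parallel to the plate edge within about 0.01 rad.
- **Yellow carrier:** its grip moved less than 0.3 pixel. I did not measure the bottles, jar, jug, box or dish again one by one; the left side of the scene picture showed no change.

**What disagreed:**
- **Camera offset:** the wrist camera put the analyser about 3 mm from where the fixed cameras put it. I used the wrist reading.
- **Strip in the last picture:** a dark strip near x = -65 mm looked at first like the carrier's end. I took it to be the gate bar's shadow, because the track beside it had the same brightness and the tab had not moved.

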